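Nest the clean bowl covers in the carrier and lock it

TASK

Take the knobbed grey keeper out of the carrier's well and stand it on the black rubber pad, then nest all the loose steel domed covers in the well, dome-down, each cupped inside the one below. Put the keeper back on top of the stack, dome-down and sitting level, and finally press the carrier's lever down until it catches and stays down by itself with the guard arm over the stack. Leave everything else on the bench where it stands.

Things in the scene. Friction and masses are not known exactly. Their poses are not given: they have to be found in the camera images.
- cover1_mid (a point): thin steel domed cover lying dome-down like a small bowl; 3 to 5 alike are present. 62 mm across, 28 mm high, 60 g. Its rim is a band 12 mm high, 4.5 mm thick, at the very top; below, the dome tapers from 49 mm across to a flat crown of 30 mm. Point: on the axis, 14 mm above the crown, 14 mm below the rim's top; z up out of the open side. Absent in some starts
- cover2_mid (a point): another cover, identical to the first; absent in some starts. Same point and axes
- cover3_mid (a point): another cover, identical to the first; absent in some starts. Same point and axes
- cover4_mid (a point): another cover, identical to the first; absent in some starts. Same point and axes
- cover5_mid (a point): another cover, identical to the first; absent in some starts. Same point and axes
- carrier: fixed steel carrier, origin on the bench under the well's axis; x points from the well to the guard's post, y from the well to the lever. Base plate 8 mm thick, x -50 to 125, y -45 to 155 mm. Lever hinge at x 50, y 120, z 50 mm, its axle along y
- guard_tip (a point): free end of the guard arm, 125 mm long, hinged 145 mm above the bench on a post 148 mm high at x = 105 mm of the carrier. At the start it sticks up, leaning away from the well. It is geared to the lever: with the lever fully down it lies level over the well, its underside 142 mm above the bench
- well (a point): centre of the top of the well, a steel ring 62 mm outside, 53 mm inside, its top 28 mm above the bench; z up. A cover sits in it dome-down, the underside of its rim on the ring, its point then 2 mm below this one. Each further cover sits inside the last, rim on rim, its point 12 mm higher
- keeper_knob (a point): grey plastic keeper: solid plug, dome below like a cover's (16 mm deep, flat crown of 30 mm it can stand on), flange 62 mm across, 8 mm thick, round knob on top 24 mm across, 24 mm high; 110 g. Point: mid-height of the knob, 36 mm above the crown, 20 mm above the flange's underside; z up. It starts in the well; on a stack its flange rests on the top rim
- pad_top (a point): centre of the top of a black rubber rest pad on the bench, 90 x 90 mm, 3 mm thick
- lever (a joint): the lever's angle in rad: 0.6 fully down, level; raised, it rests near 0.06 and its spring brings it back there from anywhere before the detent. It needs 1 to 2 N on its pad up to 0.3, about 8 N at 0.35 to 0.45, then snaps down past 0.48 and the detent holds it at about 0.6 by itself
- lever_pad (a point): centre of the top of the black pad, 30 x 34 mm, on the lever's end, where it is pressed; it lies 110 mm out from the lever's hinge towards the carrier's -x and 8 mm above the lever's middle line. At angle 0 it would be 119 mm above the bench, fully down 58 mm; on the way down it swings about 24 mm towards the carrier's -x
- gallipot: a small white plastic cup, 54 mm across and 38 mm high, open at the top; origin at the centre of its underside. Not part of the job
- jar: a clear specimen jar, 44 mm across and 60 mm high; origin at the centre of its underside. Not part of the job
- tape: a roll of white tape lying flat, 54 mm across and 19 mm high; origin at the centre of its underside. Not part of the job
- saline: a clear bottle, 68 mm across and 170 mm high; origin at the centre of its underside. Not part of the job
- tray: a shallow steel tray with a syringe in it, 100 x 200 x 28 mm; origin at the centre of its underside. Not part of the job
- carton: a white carton, 100 x 200 x 70 mm; origin at the centre of its underside. Not part of the job
- scanner: a hand scanner lying on the bench, about 140 x 50 x 40 mm; origin near its middle on the bench. Not part of the job
Mind the look-alikes: they are no part of the job. Leave any orange or purple look-alike of the part that bears cover2_mid alone.

How it is judged:
On the way, in this order (a step that is already met when the one before it is completed fails the run):
1. the keeper stands upright on the rubber pad (horizontal distance between keeper_knob and pad_top below 0.04 m and z of keeper_knob in the frame of pad_top below 0.042 m and angle between keeper_knob's own z axis and vertical below 0.1 rad), for 0.2 s.
2. all the covers are nested in the well, dome-down (horizontal distance between each of cover1_mid, cover2_mid, cover3_mid, cover4_mid, cover5_mid and well below 0.008 m and angle between each of cover1_mid, cover2_mid, cover3_mid, cover4_mid, cover5_mid's own z axis and vertical below 0.09 rad and z of each of cover1_mid, cover2_mid, cover3_mid, cover4_mid, cover5_mid in the frame of well below 0.052 m), for 0.2 s.
3. the keeper sits on top of the nested covers (all of step 2 and horizontal distance between keeper_knob and well below 0.008 m and angle between keeper_knob's own z axis and vertical below 0.09 rad and z of keeper_knob in the frame of cover1_mid above 0.03 m and z of keeper_knob in the frame of cover2_mid above 0.03 m and z of keeper_knob in the frame of cover3_mid above 0.03 m and z of keeper_knob in the frame of cover4_mid above 0.03 m and z of keeper_knob in the frame of cover5_mid above 0.03 m), for 0.2 s.
At the end, for the whole second after the job is handed in: every cover present is in the well dome-down, within 8 mm of its axis and level within 0.09 rad; the keeper is above them all, within 8 mm of the axis and level within 0.09 rad; the lever is held down by its detent, above 0.54 rad (all of step 3 and value of joint lever above 0.54 rad); the robot touches nothing.
It fails at once if something that is not part of the job is moved more than 30 mm or tipped over (distance of any of gallipot, jar, tape, saline, tray, carton, scanner from where it was at the start of the episode above 0.03 m or angle between any of gallipot, jar, tape, saline, tray, carton, scanner's own z axis and vertical above 0.5 rad).
Of cover1, cover2, cover3, cover4, cover5 only 3 to 5 are there at a start; the rules pass over those that are not, and their reading is None.
At some moment in a run one of cover1, cover2, cover3, cover4, cover5 may be knocked a few centimetres aside while the robot is not near it.
It also fails if it takes over 210 s, if anything falls off the work surface, if the arm or the gripper's body presses on something with over 40 N, if the wrist force passes 120 N, or if a joint passes its speed limit or range.

ROBOT

A 6-joint arm with a two-finger parallel gripper is mounted at the origin on the work surface. World frame = base frame: x ahead of the robot, y to its left, z up, the work surface at z = 0. Lengths are in m, angles in rad, forces in N, time in s.
With the tool pointing down it reaches from about 0.375 to 0.9 m from the base axis. Payload 3.1 kg.
Tool frame: the origin (TCP) lies where the fingers leave the gripper's body, on its centre line; the fingertips stand 73 mm ahead of it and the grasp point (between the pads) lies 54 mm ahead of it; z points along the fingers, y is the line along which they close (so a half turn about z gives the same grasp; the last joint's range is limited). The gripper opens to 85 mm and grips with 20 to 120 N. Pads are 22 mm wide; open, the fingers measure 114 mm over their backs; the gripper's body (76 mm by 85 mm) begins 54 mm behind the grasp point. The pads swing forward as they close: fully open they stand 13 mm farther back than shut.
Start: joints at [1.044, 0.527, 1.433, -0, 1.181, -0.178], TCP at [0.214, 0.587, 0.304] pointing down, gripper open.
Joint ranges: [-3.08, 3.08], [-0.75, 2.2], [0.22, 2.44], [-1.43, 4.57], [0, 2.65], [-2.85, 2.85]. Speed limits (rad/s): [2.79, 2.79, 3.14, 3.14, 3.14, 3.14].

INTERFACE

Orientations are given as a unit quaternion [x, y, z, w].
In Python, from station import manip gives the robot as it stands.
- The arm moves only by the shell command python3 -m crank 'ROWS' [FORCE]. ROWS is JSON, a list of rows, each an object with "dp": the shift along the tool's x, y, z normalised to -1 to 1, where 1 is 50 cm, a list of three; "delta_rot": the turn, a rotation vector about the tool's x, y, z normalised to -1 to 1, where 1 is 2 pi rad, a list of three; "fingers": the opening, from -1 (shut) to 1 (fully open). A call has 1 to 12 rows; each row shifts and turns the commanded pose from where the row before left it, along the tool's axes as they then stand; what a row does not reach is not made up. A row lasts 1/12 s, in which the tool goes at most 41.7 mm and 7.16 degrees, less where a joint would pass 70% of its speed; a pose out of reach is approached as far as the arm can. A call with a number of a shift or a turn outside -1 to 1 is refused whole. A call with a gripper value outside its range is refused whole. The fingers move at their own pace and stop on an object; FORCE is the grip in N (left out, the last holds). Time passes only in rows, so rows that do not move let the fingers close. It gives the time, the measured TCP pose, the force, the opening and the grip force at its end, in the units of the state.
- manip.sense(): the state, without advancing time (a new reading comes with each control period).
- manip.snapshot(name): name is "side" or "top"; returns (picture, depth): 480x640x3 uint8, red, green, blue; 480x640 float32, m along the optical axis (not along the pixel's ray), 0 where there is no reading.
- manip.camera_model(name): a dict with "fx", "fy", "cx", "cy" (pixels), "k1" (the pictures are not rectified: a ray, as slopes to the right and down, at radius r is drawn at 1 + k1 r^2 times it, then the intrinsics apply), "origin" and "attitude" of the camera in the world. Camera axes: x right, y up, looking along -z (the intrinsics and any distortion apply to the point x, -y, -z); pixel columns grow to the right and rows downward; lengths in m; the calibration is good to about 2 mm. A picture is of the moment at which its call begins. camera_model takes no time and is no camera call.
- manip.sign_off(): hands the job in; it is judged then, once.
The state is a dict: "t": time; "q": joint angles; "qd": joint speeds; "tau": joint torques, N m; "tcp_pos": TCP position; "tool_rot": TCP orientation; "force": force on the tool from outside, world axes, zero at the start; "ft_torque": the same for the moment, N m; "finger_gap": opening from 0.0 (shut) to 1.0 (fully open); "gripper_force": force on a finger pad.
Only numpy, scipy, OpenCV 4.12 (cv2) and the standard library are available. Lean on these libraries where they do the work, as an engineer would, in place of code of your own. Each camera call takes 0.05 s, during which the arm holds its last target. There are 200 camera calls.

## Working session

There is one attempt and no reset: what is moved stays moved. The work goes in short steps, Python scripts to look and compute and a shell command to move; the robot and the scene stay as the last step left them, time stands still between calls to the robot, and variables do not carry over. Pictures are saved under pics/ and viewed, at most 14 in all, crops included, and the job is handed in when it is done.

```bash
ls; mkdir -p pics
python3 - <<'E'
from station import manip
import cv2
for n in("side","top"):
    p,d=manip.snapshot(n); cv2.imwrite(f"pics/{n}0.png",p[:,:,::-1]); print(n,manip.camera_model(n))
print(manip.sense())
E
```

```text
pics
side {'fx': 436.9228687372064, 'fy': 436.9228687372064, 'cx': 314.9516632614198, 'cy': 236.06224012940666, 'k1': -0.042176918968506526, 'origin': array([ 0.22845697, -0.71043185,  0.72640192]), 'attitude': array([ 0.4537168 , -0.0915931 , -0.17913378,  0.86813758])}
top {'fx': 444.32688349233234, 'fy': 444.32688349233234, 'cx': 320.7387757723564, 'cy': 237.2421540993041, 'k1': -0.02018389809501644, 'origin': array([0.38995299, 0.03457372, 1.14232171]), 'attitude': array([-0.05793153,  0.06323601,  0.70917189, -0.69980024])}
{'t': 0.1, 'q': array([ 1.04350825e+00,  5.28390905e-01,  1.43376131e+00, -1.10975848e-06,
        1.18140082e+00, -1.78509138e-01]), 'qd': array([-0.00023228, -0.00162214, -0.0013957 ,  0.00129047,  0.00039297,
       -0.00100509]), 'tau': array([ 4.45652204e-04, -4.43302739e+01, -1.78586107e+01, -1.96916799e-04,
        3.86846659e-03,  3.89722345e-06]), 'tcp_pos': array([0.21331805, 0.58694114, 0.30302455]), 'tool_rot': array([ 1.73506607e-01,  9.84832217e-01, -9.19964650e-04, -3.38291620e-04]), 'force': array([ 1.28043216, -0.424421  ,  0.27263725]), 'ft_torque': array([0.00871854, 0.00676748, 0.03090445]), 'gripper_force': 0.0, 'finger_gap': 1.0005816159009628}
```

View pics/top0.png

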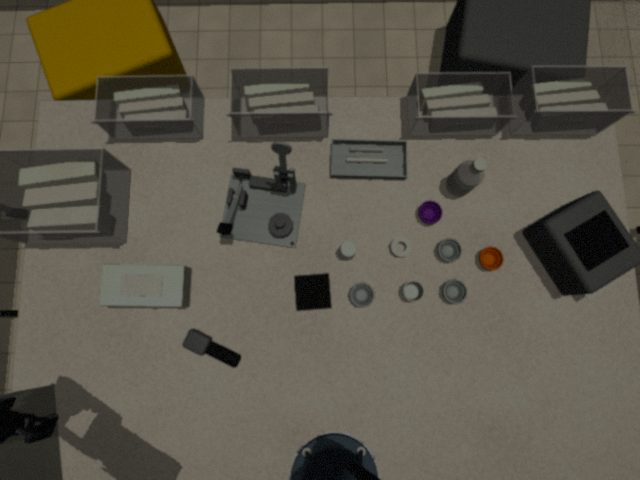

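View pics/side0.png

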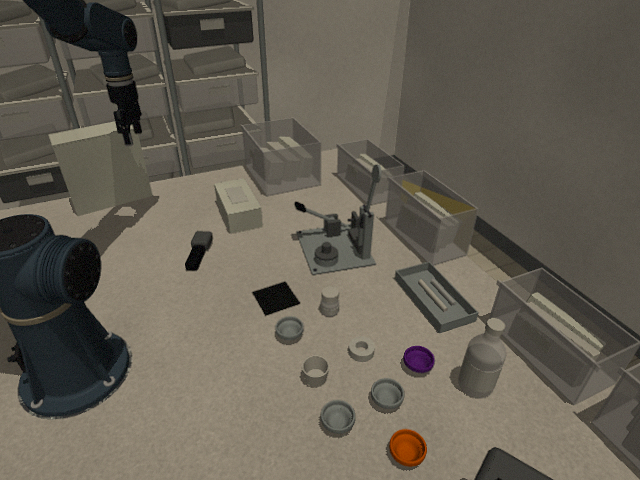

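Top view candidates: grey bowls at (361,295), (453,292) and (448,250). Look-alikes are orange (490,258) and purple (430,212), the gallipot or jar at (411,291) and (347,250), and tape at (400,246). The keeper is in the well at (281,225), and the pad is at (312,292). I choose the three grey bowls and will check them close up.

```bash
cat > h.py <<'E'
import numpy as np,cv2
from scipy.spatial.transform import Rotation as R
from station import manip
def K(c): return np.array([[c['fx'],0,c['cx']],[0,c['fy'],c['cy']],[0,0,1.]]),np.array([c['k1'],0,0,0,0.])
def ray(n,uv):
    c=manip.camera_model(n);k,d=K(c)
    s=cv2.undistortPoints(np.float64(uv).reshape(-1,1,2),k,d).reshape(-1,2)
    v=np.c_[s[:,0],-s[:,1],-np.ones(len(s))]
    return c['origin'],R.from_quat(c['attitude']).apply(v)
def plane(n,uv,z):
    o,v=ray(n,uv); return o+v*((z-o[2])/v[:,2])[:,None]
def dep(n,uv,d):   # point from depth
    o,v=ray(n,uv); uv=np.int32(np.round(uv)).reshape(-1,2); return o+v*d[uv[:,1],uv[:,0]][:,None]
def cloud(n,d,x0,y0,x1,y1):
    g=np.mgrid[y0:y1,x0:x1].reshape(2,-1)[::-1].T
    P=dep(n,g,d); return P[d[g[:,1],g[:,0]]>0]
def proj(n,P):
    c=manip.camera_model(n);k,d=K(c)
    p=R.from_quat(c['attitude']).inv().apply(np.atleast_2d(P)-c['origin'])*[1,-1,-1]
    return cv2.projectPoints(p,np.zeros(3),np.zeros(3),k,d)[0].reshape(-1,2)
def circ(P):
    A=np.c_[P[:,:2],np.ones(len(P))]; s=np.linalg.lstsq(A,(P[:,:2]**2).sum(1),rcond=None)[0]
    return s[:2]/2,np.sqrt(s[2]+(s[:2]**2).sum()/4)
E
python3 - <<'E'
from h import *
p,d=manip.snapshot("top"); np.save("d.npy",d)
# depth calibration
for u,v in[(330,340),(560,340),(361,295),(281,225),(312,292),(453,292),(448,250),(411,291),(347,250)]: print((u,v),dep("top",[(u,v)],d).round(4)[0])
a=cv2.resize(p[195:315,205:305],None,fx=4,fy=4,interpolation=cv2.INTER_CUBIC)
b=cv2.resize(p[195:315,340:500][:, :],None,fx=4,fy=4,interpolation=cv2.INTER_CUBIC)
im=np.hstack([a[:,:160*0+400],b])[:, :1040]; im=cv2.resize(im,(800,369)); 
cv2.imwrite("pics/crop1.png",np.clip(im[:,:,::-1]*1.6,0,255))
E
```

```text
(330, 340) [ 0.3255  0.0049 -0.0025]
(560, 340) [ 0.3157 -0.5794 -0.0024]
(361, 295) [ 0.4367 -0.076   0.0016]
(281, 225) [0.6096 0.1234 0.0596]
(312, 292) [ 0.4463  0.0489 -0.003 ]
(453, 292) [ 0.4407 -0.311   0.0055]
(448, 250) [ 0.5493 -0.3053  0.004 ]
(411, 291) [ 0.445  -0.2041  0.0027]
(347, 250) [ 0.5447 -0.0391  0.0602][ WARN:0@0.461] global loadsave.cpp:1063 imwrite_ Unsupported depth image for selected encoder is fallbacked to CV_8U.
```

View pics/crop1.png

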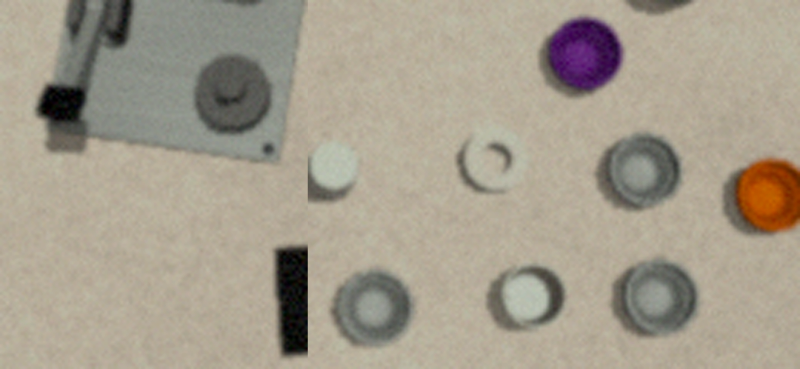

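The crop shows three grey dome-down bowls, distinct from purple, orange, gallipot, tape and jar. Next I measure the rims, keeper, pad and carrier.

```bash
cat >> h.py <<'E'
def ring(n,d,xy,zlo,zhi,r=.045,rad=.031):
    u,v=proj(n,[xy[0],xy[1],(zlo+zhi)/2])[0].astype(int)
    P=cloud(n,d,u-40,v-40,u+41,v+41)
    m=(P[:,2]>zlo)&(P[:,2]<zhi)&(np.hypot(*(P[:,:2]-xy).T)<r); P=P[m]
    if len(P)<20: return None
    c,_=cv2.minEnclosingCircle(np.float32(P[:,:2])*1000); h=cv2.convexHull(np.float32(P[:,:2])).reshape(-1,2)
    cc,rr=circ(h)
    return np.r_[cc,rr,np.array(c)/1000,np.median(P[:,2]),np.percentile(P[:,2],95),len(P)]
E
python3 - <<'E'
from h import *
for n in("top","side"):
    p,d=manip.snapshot(n)
    for nm,xy in dict(A=(.437,-.076),B=(.441,-.311),C=(.549,-.305),O=(.525,-.40)).items():
        print(n,nm,np.round(ring(n,d,xy,.018,.04),4))
    print(n,'flange',np.round(ring(n,d,(.61,.123),.026,.044,.04),4))
    print(n,'knob',np.round(ring(n,d,(.61,.123),.05,.075,.03),4))
    m=(p.max(2)<45).astype(np.uint8); k,l,s,c=cv2.connectedComponentsWithStats(m)
    for i in range(1,k):
        if s[i,4]>60: print(n,s[i],c[i].round(1), plane(n,c[i],.003)[0].round(4),dep(n,c[i],d)[0].round(4))
E
```

```text
top A [ 4.362e-01 -7.550e-02  3.050e-02  4.364e-01 -7.560e-02  2.580e-02
  2.900e-02  1.570e+02]
top B [ 4.415e-01 -3.097e-01  3.080e-02  4.421e-01 -3.099e-01  2.470e-02
  2.850e-02  1.750e+02]
top C [ 5.471e-01 -3.027e-01  3.070e-02  5.473e-01 -3.030e-01  2.500e-02
  2.940e-02  1.690e+02]
top O [ 5.235e-01 -4.085e-01  3.080e-02  5.249e-01 -4.089e-01  2.480e-02
  2.960e-02  1.710e+02]
top flange [6.162e-01 1.281e-01 3.050e-02 6.165e-01 1.284e-01 3.510e-02 3.820e-02
 3.850e+02]
top knob [6.160e-01 1.279e-01 1.130e-02 6.161e-01 1.285e-01 5.860e-02 6.170e-02
 7.400e+01]
top [ 440    0  184  132 3727] [502.6  73. ] [ 1.0488 -0.4923  0.003 ] [ 0.9807 -0.4378  0.1209]
top [130  50  53  24 451] [161.3  66.9] [1.0766 0.4638 0.003 ] [ 1.3842  0.6561 -0.5073]
top [535  68  50  15 555] [557.3  73.9] [ 1.0454 -0.6478  0.003 ] [ 0.9821 -0.5819  0.113 ]
top [ 430   74   81   40 1062] [482.2  84.3] [ 1.0146 -0.4318  0.003 ] [ 0.9802 -0.4061  0.0658]
top [ 98  77  92  22 924] [138.6  84.3] [1.0247 0.5245 0.003 ] [0.979  0.4892 0.085 ]
top [ 66  87  29  12 147] [84.1 94.2] [0.9976 0.6742 0.003 ] [ 1.
[... 3437 characters left out ...]
[530.2 261.3] [ 1.1205 -0.0952  0.003 ] [ 1.9835  0.4999 -0.6968]
side [324 220  17  17 153] [331.9 228.6] [0.6969 0.2606 0.003 ] [0.6742 0.2137 0.038 ]
side [    0   224   126   180 12363] [ 58. 320.] [-0.0417  0.17    0.003 ] [ 0.0273 -0.0549  0.1878]
side [348 231  15  24 107] [355.8 243.7] [0.7265 0.1647 0.003 ] [0.7085 0.133  0.0292]
side [185 235  27  36 392] [196.3 255.3] [0.3015 0.2902 0.003 ] [0.2992 0.2593 0.0253]
side [253 282  47  33 918] [275.4 298. ] [0.4452 0.0432 0.003 ] [0.4449 0.0422 0.0039]
side [ 25 351 105  66 473] [ 88.  396.9] [ 0.0224 -0.078   0.003 ] [ 0.0252 -0.0865  0.0127]
side [475 448  23  32 121] [484.1 463.7] [ 0.6324 -0.4799  0.003 ] [ 0.5633 -0.5193  0.1268]
```

```bash
python3 -m crank '[{"dp":[0,0,0],"delta_rot":[0,0,-0.0185],"fingers":0},{"dp":[0,0,0],"delta_rot":[0,0,-0.0185],"fingers":0},{"dp":[0,0,0],"delta_rot":[0,0,-0.0185],"fingers":0},{"dp":[-0.0446,-0.0512,0],"delta_rot":[0,0,0],"fingers":0},{"dp":[-0.0446,-0.0512,0],"delta_rot":[0,0,0],"fingers":0},{"dp":[-0.0446,-0.0512,0],"delta_rot":[0,0,0],"fingers":0},{"dp":[-0.0446,-0.0512,0],"delta_rot":[0,0,0],"fingers":0},{"dp":[-0.0446,-0.0512,0],"delta_rot":[0,0,0],"fingers":0},{"dp":[-0.0446,-0.0512,0],"delta_rot":[0,0,0],"fingers":0},{"dp":[-0.0446,-0.0512,0],"delta_rot":[0,0,0],"fingers":0},{"dp":[-0.0446,-0.0512,0],"delta_rot":[0,0,0],"fingers":0},{"dp":[-0.0446,-0.0512,0],"delta_rot":[0,0,0],"fingers":0}]' 20
```

```text
t: 1.25
tcp_pos: [0.4151, 0.3556, 0.304]
tool_rot: [-0.0, 1.0, 0.0, 0.0]
force: [0.2, -0.1, -0.9]
finger_gap: 0.497
gripper_force: 0.0
```

```bash
python3 -m crank '[{"dp":[-0.0444,-0.0509,0.023],"delta_rot":[0,0,0],"fingers":0},{"dp":[-0.0444,-0.0509,0.023],"delta_rot":[0,0,0],"fingers":0},{"dp":[-0.0444,-0.0509,0.023],"delta_rot":[0,0,0],"fingers":0},{"dp":[-0.0444,-0.0509,0.023],"delta_rot":[0,0,0],"fingers":0},{"dp":[-0.0444,-0.0509,0.023],"delta_rot":[0,0,0],"fingers":0},{"dp":[-0.0444,-0.0509,0.023],"delta_rot":[0,0,0],"fingers":0},{"dp":[-0.0444,-0.0509,0.023],"delta_rot":[0,0,0],"fingers":0},{"dp":[-0.0444,-0.0509,0.023],"delta_rot":[0,0,0],"fingers":0},{"dp":[-0.0444,-0.0509,0.023],"delta_rot":[0,0,0],"fingers":0},{"dp":[0,0,0],"delta_rot":[0,0,0],"fingers":0},{"dp":[0,0,0],"delta_rot":[0,0,0],"fingers":0}]'
python3 - <<'E'
from h import *
p,d=manip.snapshot("side")
cv2.imwrite("pics/s1.png",cv2.resize(p[120:300,220:460],None,fx=3,fy=3,interpolation=cv2.INTER_CUBIC)[:,:,::-1])
E
```

```text
t: 2.17
tcp_pos: [0.6148, 0.126, 0.1993]
tool_rot: [0.002, 1.0, 0.0, -0.001]
force: [0.1, -0.2, -0.2]
finger_gap: 0.499
gripper_force: 0.0
```

View pics/s1.png

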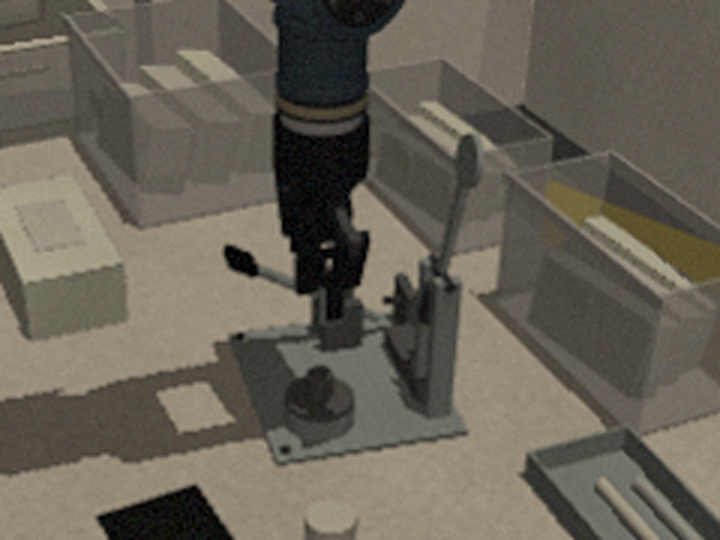

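The gripper hangs above the keeper (crop ~(320,400)), with post, guard and lever clear. I descend and grip.

```bash
python3 -m crank '[{"dp":[0,0,0.0427],"delta_rot":[0,0,0],"fingers":0},{"dp":[0,0,0.0427],"delta_rot":[0,0,0],"fingers":0},{"dp":[0,0,0.0427],"delta_rot":[0,0,0],"fingers":0},{"dp":[0,0,0.0407],"delta_rot":[0,0,0],"fingers":0},{"dp":[0,0,0],"delta_rot":[0,0,0],"fingers":-1},{"dp":[0,0,0],"delta_rot":[0,0,0],"fingers":-1},{"dp":[0,0,0],"delta_rot":[0,0,0],"fingers":-1},{"dp":[0,0,0],"delta_rot":[0,0,0],"fingers":-1},{"dp":[0,0,0],"delta_rot":[0,0,0],"fingers":-1},{"dp":[0,0,0],"delta_rot":[0,0,0],"fingers":-1}]' 40
```

```text
t: 3.05
tcp_pos: [0.614, 0.1281, 0.1172]
tool_rot: [-0.0, 1.0, 0.0, 0.0]
force: [-2.3, 0.4, -0.0]
finger_gap: 0.263
gripper_force: 39.4
```

```bash
python3 -m crank '[{"dp":[0,0,-0.04],"delta_rot":[0,0,0],"fingers":-1},{"dp":[0,0,-0.04],"delta_rot":[0,0,0],"fingers":-1},{"dp":[0,0,-0.04],"delta_rot":[0,0,0],"fingers":-1},{"dp":[0,0,-0.04],"delta_rot":[0,0,0],"fingers":-1},{"dp":[0.0481,-0.0229,0],"delta_rot":[0,0,0],"fingers":-1},{"dp":[0.0481,-0.0229,0],"delta_rot":[0,0,0],"fingers":-1},{"dp":[0.0481,-0.0229,0],"delta_rot":[0,0,0],"fingers":-1},{"dp":[0.0481,-0.0229,0],"delta_rot":[0,0,0],"fingers":-1},{"dp":[0.0481,-0.0229,0],"delta_rot":[0,0,0],"fingers":-1},{"dp":[0.0481,-0.0229,0],"delta_rot":[0,0,0],"fingers":-1},{"dp":[0.0481,-0.0229,0],"delta_rot":[0,0,0],"fingers":-1},{"dp":[0,0,0],"delta_rot":[0,0,0],"fingers":-1}]'
python3 - <<'E'
from h import *
p,d=manip.snapshot("side")
cv2.imwrite("pics/s2.png",cv2.resize(p[160:360,200:440],None,fx=3,fy=3,interpolation=cv2.INTER_CUBIC)[:,:,::-1])
# well ring now empty
for n in("side","top"):
    p,d=manip.snapshot(n); print(np.round(ring(n,d,(.615,.1265),.02,.036,.036),4))
E
```

```text
t: 4.05
tcp_pos: [0.4402, 0.0472, 0.1962]
tool_rot: [0.001, 1.0, 0.0, -0.003]
force: [-0.6, 0.1, -2.2]
finger_gap: 0.26
gripper_force: 39.4
[6.149e-01 1.247e-01 3.120e-02 6.132e-01 1.253e-01 2.490e-02 2.840e-02
 1.550e+02]
[6.164e-01 1.285e-01 3.070e-02 6.167e-01 1.286e-01 2.610e-02 2.930e-02
 1.440e+02]
```

View pics/s2.png

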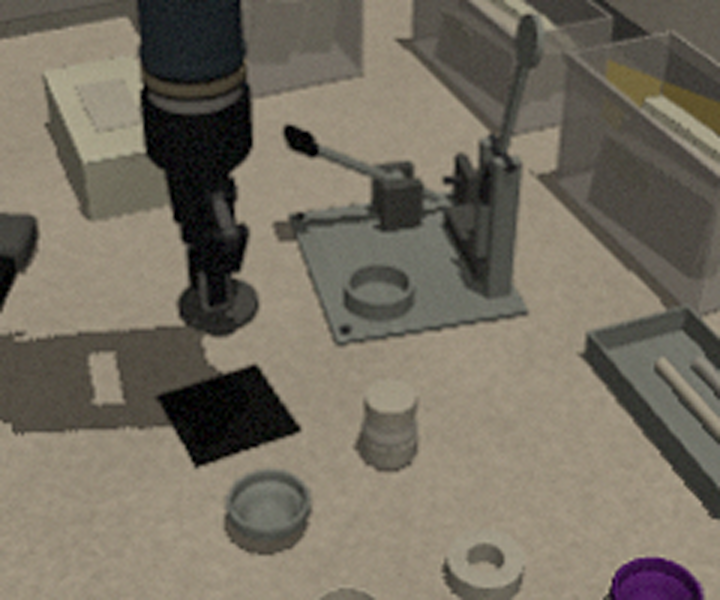

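The keeper hangs level in the gripper (crop (218,305)). The well is empty at (378,293), and the rubber pad at (228,415) is free. I lower the keeper onto the pad.

```bash
python3 -m crank '[{"dp":[0,0,0.04],"delta_rot":[0,0,0],"fingers":-1},{"dp":[0,0,0.04],"delta_rot":[0,0,0],"fingers":-1},{"dp":[0,0,0.04],"delta_rot":[0,0,0],"fingers":-1},{"dp":[0,0,0.03],"delta_rot":[0,0,0],"fingers":-1},{"dp":[0,0,0.012],"delta_rot":[0,0,0],"fingers":-1},{"dp":[0,0,0.008],"delta_rot":[0,0,0],"fingers":-1},{"dp":[0,0,0],"delta_rot":[0,0,0],"fingers":-1},{"dp":[0,0,0],"delta_rot":[0,0,0],"fingers":-1}]'
```

```text
t: 4.87
tcp_pos: [0.4466, 0.0478, 0.1114]
tool_rot: [-0.0, 1.0, -0.0, 0.001]
force: [0.7, -0.7, -1.4]
finger_gap: 0.262
gripper_force: 39.4
```

```bash
python3 -m crank '[{"dp":[0,0,0.003],"delta_rot":[0,0,0],"fingers":-1},{"dp":[0,0,0],"delta_rot":[0,0,0],"fingers":-1},{"dp":[0,0,0],"delta_rot":[0,0,0],"fingers":-1}]'; python3 -m crank '[{"dp":[0,0,0.003],"delta_rot":[0,0,0],"fingers":-1},{"dp":[0,0,0],"delta_rot":[0,0,0],"fingers":-1},{"dp":[0,0,0],"delta_rot":[0,0,0],"fingers":-1}]'
```

```text
t: 5.12
tcp_pos: [0.446, 0.0477, 0.1101]
tool_rot: [0.0, 1.0, -0.0, 0.001]
force: [0.1, -0.2, -1.8]
finger_gap: 0.262
gripper_force: 39.4
t: 5.37
tcp_pos: [0.4457, 0.0477, 0.1081]
tool_rot: [0.0, 1.0, -0.0, 0.0]
force: [0.4, 0.1, -0.8]
finger_gap: 0.263
gripper_force: 39.4
```

```bash
python3 -m crank '[{"dp":[0,0,0.001],"delta_rot":[0,0,0],"fingers":0},{"dp":[0,0,0],"delta_rot":[0,0,0],"fingers":0},{"dp":[0,0,0],"delta_rot":[0,0,0],"fingers":0},{"dp":[0,0,-0.03],"delta_rot":[0,0,0],"fingers":0},{"dp":[0,0,-0.05],"delta_rot":[0,0,0],"fingers":0},{"dp":[0,0,-0.05],"delta_rot":[0,0,0],"fingers":0},{"dp":[0,0,-0.06],"delta_rot":[0,0,0],"fingers":0},{"dp":[0.005,-0.062,0],"delta_rot":[0,0,0],"fingers":1},{"dp":[0.005,-0.062,0],"delta_rot":[0,0,0],"fingers":1},{"dp":[0.005,-0.062,0],"delta_rot":[0,0,0],"fingers":1},{"dp":[0.005,-0.062,0],"delta_rot":[0,0,0],"fingers":1},{"dp":[0,0,0],"delta_rot":[0,0,0],"fingers":1}]'
python3 - <<'E'
from h import *
for n in("side","top"):
    p,d=manip.snapshot(n)
    for xy,a,b in[((.436,-.076),.018,.04),((.441,-.311),.018,.04),((.546,-.304),.018,.04),((.446,.048),.022,.045),((.446,.048),.045,.07)]: print(n,np.round(ring(n,d,xy,a,b),4))
    if n=="side": cv2.imwrite("pics/s3.png",cv2.resize(p[200:400,200:440],None,fx=3,fy=3,interpolation=cv2.INTER_CUBIC)[:,:,::-1])
E
```

```text
t: 6.37
tcp_pos: [0.4368, -0.0809, 0.2029]
tool_rot: [0.002, 1.0, -0.001, 0.002]
force: [1.1, 0.6, 0.5]
finger_gap: 0.999
gripper_force: 0.0
side [ 4.359e-01 -7.850e-02  3.040e-02  4.361e-01 -7.840e-02  2.610e-02
  3.000e-02  2.900e+02]
side [ 4.399e-01 -3.122e-01  3.100e-02  4.400e-01 -3.121e-01  2.620e-02
  2.930e-02  4.300e+02]
side [ 5.456e-01 -3.062e-01  3.060e-02  5.458e-01 -3.062e-01  2.600e-02
  2.970e-02  3.790e+02]
side [4.506e-01 4.540e-02 2.940e-02 4.506e-01 4.470e-02 2.690e-02 4.050e-02
 2.990e+02]
side [4.503e-01 4.630e-02 1.170e-02 4.503e-01 4.640e-02 4.980e-02 5.210e-02
 6.700e+01]Traceback (most recent call last):
  File "<stdin>", line 4, in <module>
    return _wrapfunc(a, 'round', decimals=decimals, out=out)
    return _wrapit(obj, method, *args, **kwds)
    result = getattr(arr, method)(*args, **kwds)
TypeError: unsupported operand type(s) for *: 'NoneType' and 'float'
```

View pics/s3.png

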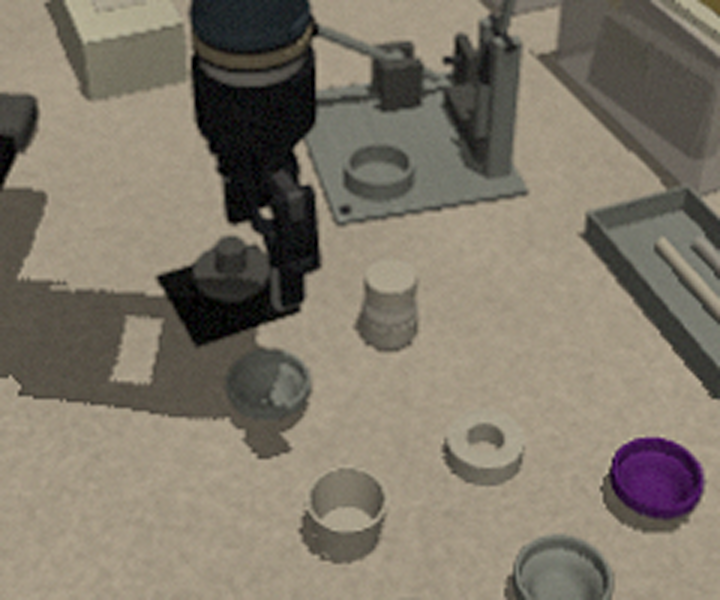

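Keeper stands upright on the pad (crop (230,265)). Cover A at (268,385) lies under the open gripper. I descend and grip it.

```bash
python3 -m crank '[{"dp":[0,0,0.04],"delta_rot":[0,0,0],"fingers":1},{"dp":[0,0,0.04],"delta_rot":[0,0,0],"fingers":1},{"dp":[0,0,0.04],"delta_rot":[0,0,0],"fingers":1},{"dp":[0,0,0.04],"delta_rot":[0,0,0],"fingers":1},{"dp":[0,0,0.04],"delta_rot":[0,0,0],"fingers":1},{"dp":[0,0,0.03],"delta_rot":[0,0,0],"fingers":1},{"dp":[0,0,0.014],"delta_rot":[0,0,0],"fingers":1},{"dp":[0,0,0],"delta_rot":[0,0,0],"fingers":1}]'; python3 -m crank '[{"dp":[0,0,0],"delta_rot":[0,0,0],"fingers":0},{"dp":[0,0,0],"delta_rot":[0,0,0],"fingers":0},{"dp":[0,0,0],"delta_rot":[0,0,0],"fingers":0},{"dp":[0,0,0],"delta_rot":[0,0,0],"fingers":0},{"dp":[0,0,0],"delta_rot":[0,0,0],"fingers":0}]' 30
```

```text
t: 7.13
tcp_pos: [0.4349, -0.0749, 0.0792]
tool_rot: [-0.001, 1.0, 0.001, -0.002]
force: [-0.2, -1.3, 0.1]
finger_gap: 0.999
gripper_force: 0.0
t: 7.55
tcp_pos: [0.436, -0.0761, 0.0816]
tool_rot: [0.0, 1.0, -0.0, 0.001]
force: [0.4, 2.8, 7.3]
finger_gap: 0.722
gripper_force: 33.1
```

```bash
python3 -m crank '[{"dp":[0,0,-0.02],"delta_rot":[0,0,0],"fingers":0},{"dp":[0,0,-0.04],"delta_rot":[0,0,0],"fingers":0},{"dp":[0,0,-0.05],"delta_rot":[0,0,0],"fingers":0},{"dp":[0,0,-0.05],"delta_rot":[0,0,0],"fingers":0},{"dp":[0,0,-0.04],"delta_rot":[0,0,0],"fingers":0}]'; python3 -m crank '[{"dp":[-0.0449,0.0514,0],"delta_rot":[0,0,0],"fingers":0},{"dp":[-0.0449,0.0514,0],"delta_rot":[0,0,0],"fingers":0},{"dp":[-0.0449,0.0514,0],"delta_rot":[0,0,0],"fingers":0},{"dp":[-0.0449,0.0514,0],"delta_rot":[0,0,0],"fingers":0},{"dp":[-0.0449,0.0514,0],"delta_rot":[0,0,0],"fingers":0},{"dp":[-0.0449,0.0514,0],"delta_rot":[0,0,0],"fingers":0},{"dp":[-0.0449,0.0514,0],"delta_rot":[0,0,0],"fingers":0},{"dp":[-0.0449,0.0514,0],"delta_rot":[0,0,0],"fingers":0},{"dp":[0,0,0],"delta_rot":[0,0,0],"fingers":0},{"dp":[0,0,0],"delta_rot":[0,0,0],"fingers":0},{"dp":[0,0,0],"delta_rot":[0,0,0],"fingers":0}]'
python3 - <<'E'
from h import *
p,d=manip.snapshot("side")
cv2.imwrite("pics/s4.png",cv2.resize(p[150:350,200:440],None,fx=3,fy=3,interpolation=cv2.INTER_CUBIC)[:,:,::-1])
p,d=manip.snapshot("top")
for xy,a,b in[((.441,-.311),.018,.04),((.546,-.304),.018,.04),((.448,.048),.022,.042),((.448,.048),.045,.07)]: print(np.round(ring("top",d,xy,a,b),4))
E
```

```text
t: 7.97
tcp_pos: [0.4357, -0.0764, 0.1824]
tool_rot: [0.0, 1.0, -0.0, 0.001]
force: [0.1, -0.7, -0.3]
finger_gap: 0.716
gripper_force: 33.2
t: 8.88
tcp_pos: [0.6142, 0.1292, 0.1803]
tool_rot: [-0.0, 1.0, -0.0, -0.001]
force: [-1.0, 0.2, -0.4]
finger_gap: 0.721
gripper_force: 33.2
[ 4.410e-01 -3.095e-01  3.060e-02  4.421e-01 -3.097e-01  2.530e-02
  2.930e-02  1.760e+02]
[ 5.469e-01 -3.030e-01  3.090e-02  5.473e-01 -3.028e-01  2.510e-02
  2.870e-02  1.760e+02]
[4.519e-01 4.960e-02 3.020e-02 4.520e-01 4.950e-02 2.610e-02 2.930e-02
 3.860e+02]
[4.520e-01 4.980e-02 1.110e-02 4.519e-01 4.980e-02 4.930e-02 5.270e-02
 7.300e+01]
```

View pics/s4.png

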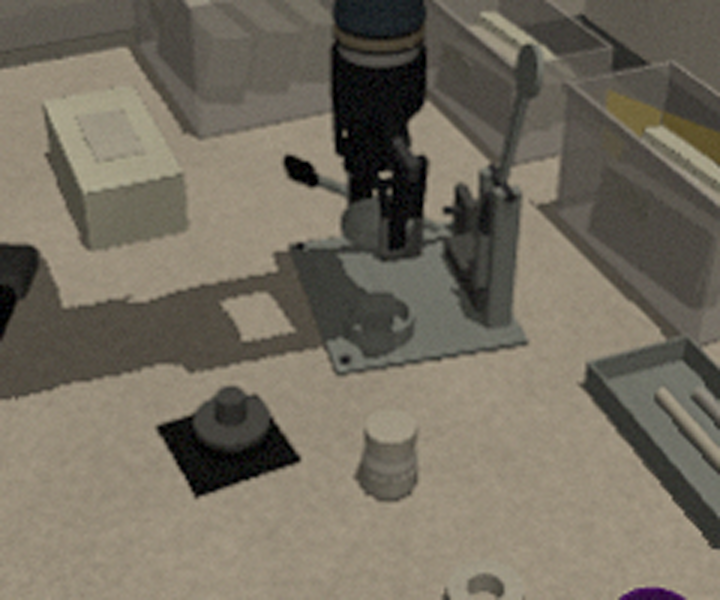

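Run:
```python
from h import *
p,d=manip.snapshot("side")
P=cloud("side",d,300,195,350,245); 
g=np.mgrid[195:245,300:350].reshape(2,-1); m=d[g[0],g[1]]>0
c=p[195:245,300:350].reshape(-1,3)[m]
k=(np.abs(P[:,0]-.615)<.06)&(np.abs(P[:,1]-.128)<.045)&(P[:,2]>.06)
for lo in np.arange(.06,.16,.008):
    q=P[k&(P[:,2]>=lo)&(P[:,2]<lo+.008)]
    if len(q): print(lo.round(3),len(q),q.min(0).round(3),q.max(0).round(3),q.mean(0).round(3))
cv2.imwrite("pics/s5.png",cv2.resize(np.uint8(np.clip(p[170:260,280:370]*1.8,0,255)),None,fx=6,fy=6,interpolation=cv2.INTER_CUBIC)[:,:,::-1])
```

```text
0.092 1 [0.607 0.113 0.098] [0.607 0.113 0.098] [0.607 0.113 0.098]
0.1 37 [0.593 0.109 0.1  ] [0.62  0.149 0.108] [0.609 0.134 0.104]
0.108 57 [0.584 0.09  0.108] [0.625 0.155 0.116] [0.608 0.138 0.113]
0.116 89 [0.581 0.085 0.116] [0.64  0.166 0.124] [0.603 0.123 0.12 ]
0.124 91 [0.582 0.083 0.124] [0.636 0.163 0.132] [0.604 0.127 0.127]
0.132 45 [0.601 0.083 0.132] [0.624 0.167 0.14 ] [0.609 0.123 0.136]
0.14 39 [0.6   0.083 0.14 ] [0.623 0.167 0.148] [0.609 0.119 0.143]
0.148 30 [0.599 0.086 0.148] [0.617 0.168 0.156] [0.607 0.146 0.151]
0.156 33 [0.599 0.084 0.156] [0.623 0.17  0.164] [0.606 0.133 0.16 ]
```

View pics/s5.png

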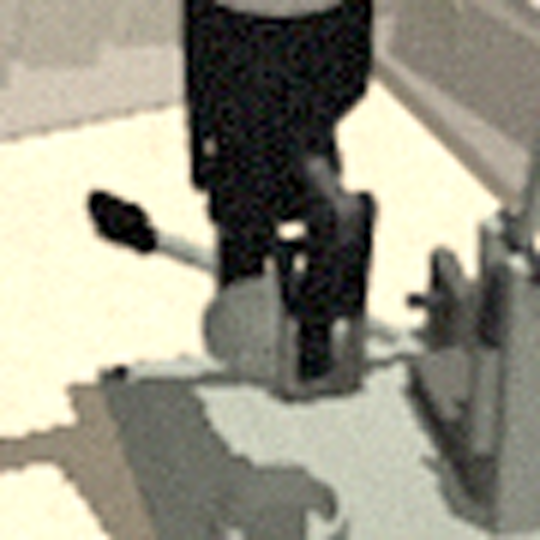

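The crop shows the cover just left of the finger at (240,325). The depth slice has rim at z 0.115–0.13, crown near 0.10 and x from 0.582, so it hangs level. I lower it into the well.

```bash
python3 -m crank '[{"dp":[-0.002,-0.001,0.04],"delta_rot":[0,0,0],"fingers":0},{"dp":[0,0,0.04],"delta_rot":[0,0,0],"fingers":0},{"dp":[0,0,0.04],"delta_rot":[0,0,0],"fingers":0},{"dp":[0,0,0.03],"delta_rot":[0,0,0],"fingers":0},{"dp":[0,0,0.012],"delta_rot":[0,0,0],"fingers":0},{"dp":[0,0,0.006],"delta_rot":[0,0,0],"fingers":0},{"dp":[0,0,0],"delta_rot":[0,0,0],"fingers":0},{"dp":[0,0,0],"delta_rot":[0,0,0],"fingers":0}]'; python3 -m crank '[{"dp":[0,0,0.004],"delta_rot":[0,0,0],"fingers":0},{"dp":[0,0,0],"delta_rot":[0,0,0],"fingers":0},{"dp":[0,0,0],"delta_rot":[0,0,0],"fingers":0}]'
```

```text
t: 9.7
tcp_pos: [0.6167, 0.1285, 0.0973]
tool_rot: [0.0, 1.0, 0.0, 0.001]
force: [1.1, 0.7, -1.1]
finger_gap: 0.718
gripper_force: 33.2
t: 9.95
tcp_pos: [0.6169, 0.1288, 0.0954]
tool_rot: [-0.0, 1.0, -0.0, 0.001]
force: [1.1, -1.3, 1.5]
finger_gap: 0.717
gripper_force: 33.9
```

```bash
python3 -m crank '[{"dp":[0,0,0.003],"delta_rot":[0,0,0],"fingers":0},{"dp":[0,0,0],"delta_rot":[0,0,0],"fingers":0},{"dp":[0,0,0],"delta_rot":[0,0,0],"fingers":0}]'; python3 -m crank '[{"dp":[0,0,0],"delta_rot":[0,0,0],"fingers":1},{"dp":[0,0,0],"delta_rot":[0,0,0],"fingers":1},{"dp":[0,0,0],"delta_rot":[0,0,0],"fingers":1},{"dp":[0,0,-0.03],"delta_rot":[0,0,0],"fingers":1},{"dp":[0,0,-0.05],"delta_rot":[0,0,0],"fingers":1},{"dp":[0,0,-0.06],"delta_rot":[0,0,0],"fingers":1},{"dp":[0,0,-0.05],"delta_rot":[0,0,0],"fingers":1},{"dp":[0,0,0],"delta_rot":[0,0,0],"fingers":1},{"dp":[0,0,0],"delta_rot":[0,0,0],"fingers":1}]'
python3 - <<'E'
from h import *
p,d=manip.snapshot("side")
print(np.round(ring("side",d,(.615,.1265),.03,.05,.036),4))
for q in((.441,-.311),(.546,-.304)):print(np.round(ring("side",d,q,.018,.04),4))
E
```

```text
t: 10.2
tcp_pos: [0.6169, 0.1288, 0.0952]
tool_rot: [-0.0, 1.0, -0.0, 0.001]
force: [-1.8, 0.4, 9.0]
finger_gap: 0.72
gripper_force: 38.6
t: 10.95
tcp_pos: [0.6171, 0.1289, 0.1895]
tool_rot: [0.0, 1.0, 0.0, 0.002]
force: [0.1, -0.1, -0.1]
finger_gap: 1.001
gripper_force: 0.0
[6.152e-01 1.266e-01 3.110e-02 6.156e-01 1.260e-01 3.650e-02 4.050e-02
 1.720e+02]
[ 4.398e-01 -3.121e-01  3.090e-02  4.401e-01 -3.122e-01  2.600e-02
  2.970e-02  4.340e+02]
[ 5.455e-01 -3.061e-01  3.060e-02  5.455e-01 -3.062e-01  2.590e-02
  2.950e-02  3.890e+02]
```

```bash
python3 -m crank '[{"dp":[0.0118,-0.072,0],"delta_rot":[0,0,0],"fingers":1},{"dp":[0.0118,-0.072,0],"delta_rot":[0,0,0],"fingers":1},{"dp":[0.0118,-0.072,0],"delta_rot":[0,0,0],"fingers":1},{"dp":[0.0118,-0.072,0],"delta_rot":[0,0,0],"fingers":1},{"dp":[0.0118,-0.072,0],"delta_rot":[0,0,0],"fingers":1},{"dp":[0.0118,-0.072,0],"delta_rot":[0,0,0],"fingers":1},{"dp":[0.0118,-0.072,0],"delta_rot":[0,0,0],"fingers":1},{"dp":[0.0118,-0.072,0],"delta_rot":[0,0,0],"fingers":1},{"dp":[0.0118,-0.072,0],"delta_rot":[0,0,0],"fingers":1},{"dp":[0.0118,-0.072,0],"delta_rot":[0,0,0],"fingers":1},{"dp":[0.0118,-0.072,0],"delta_rot":[0,0,0],"fingers":1},{"dp":[0.0118,-0.072,0],"delta_rot":[0,0,0],"fingers":1}]'; python3 -m crank '[{"dp":[0,0,0],"delta_rot":[0,0,0],"fingers":1},{"dp":[0,0,0],"delta_rot":[0,0,0],"fingers":1},{"dp":[0,0,0],"delta_rot":[0,0,0],"fingers":1}]'
python3 - <<'E'
from h import *
for n in("side","top"):
  p,d=manip.snapshot(n)
  for q,a,b in(((.441,-.311),.018,.04),((.546,-.304),.018,.04),((.616,.127),.03,.05)):
    r=ring(n,d,q,a,b); print(n,r if r is None else r.round(4))
E
```

```text
t: 12.0
tcp_pos: [0.5439, -0.3042, 0.1857]
tool_rot: [0.0, 1.0, 0.001, -0.002]
force: [1.2, 0.2, -0.0]
finger_gap: 0.998
gripper_force: 0.0
t: 12.25
tcp_pos: [0.5444, -0.3023, 0.1862]
tool_rot: [0.0, 1.0, 0.002, -0.002]
force: [0.1, 0.8, -0.3]
finger_gap: 1.0
gripper_force: 0.0
side [ 4.398e-01 -3.124e-01  3.080e-02  4.397e-01 -3.123e-01  2.630e-02
  2.980e-02  4.250e+02]
side [ 5.458e-01 -3.056e-01  3.080e-02  5.459e-01 -3.048e-01  2.600e-02
  2.920e-02  3.820e+02]
side [6.154e-01 1.268e-01 3.090e-02 6.152e-01 1.275e-01 3.590e-02 4.040e-02
 1.750e+02]
top None
top None
top [6.168e-01 1.301e-01 3.070e-02 6.170e-01 1.292e-01 3.780e-02 4.220e-02
 1.680e+02]
```

```bash
python3 -m crank '[{"dp":[-0.0036,-0.0024,0.04],"delta_rot":[0,0,0],"fingers":1},{"dp":[0,0,0.04],"delta_rot":[0,0,0],"fingers":1},{"dp":[0,0,0.04],"delta_rot":[0,0,0],"fingers":1},{"dp":[0,0,0.04],"delta_rot":[0,0,0],"fingers":1},{"dp":[0,0,0.034],"delta_rot":[0,0,0],"fingers":1},{"dp":[0,0,0.018],"delta_rot":[0,0,0],"fingers":1},{"dp":[0,0,0],"delta_rot":[0,0,0],"fingers":1}]';  python3 -m crank '[{"dp":[0,0,0],"delta_rot":[0,0,0],"fingers":0},{"dp":[0,0,0],"delta_rot":[0,0,0],"fingers":0},{"dp":[0,0,0],"delta_rot":[0,0,0],"fingers":0},{"dp":[0,0,0],"delta_rot":[0,0,0],"fingers":0},{"dp":[0,0,0],"delta_rot":[0,0,0],"fingers":0}]' 30; python3 -m crank '[{"dp":[0,0,-0.02],"delta_rot":[0,0,0],"fingers":0},{"dp":[0,0,-0.04],"delta_rot":[0,0,0],"fingers":0},{"dp":[0,0,-0.05],"delta_rot":[0,0,0],"fingers":0},{"dp":[0,0,-0.05],"delta_rot":[0,0,0],"fingers":0},{"dp":[0,0,-0.05],"delta_rot":[0,0,0],"fingers":0},{"dp":[0,0,0],"delta_rot":[0,0,0],"fingers":0},{"dp":[0,0,0],"delta_rot":[0,0,0],"fingers":0}]'
```

```text
t: 12.93
tcp_pos: [0.5464, -0.302, 0.0797]
tool_rot: [-0.001, 1.0, 0.002, -0.002]
force: [-0.4, 0.1, 0.6]
finger_gap: 1.001
gripper_force: 0.0
t: 13.35
tcp_pos: [0.548, -0.3047, 0.0835]
tool_rot: [0.0, 1.0, -0.001, 0.001]
force: [0.3, 1.1, 4.9]
finger_gap: 0.72
gripper_force: 33.1
t: 13.93
tcp_pos: [0.5478, -0.305, 0.1893]
tool_rot: [0.0, 1.0, -0.001, 0.002]
force: [-0.5, -0.2, -1.1]
finger_gap: 0.719
gripper_force: 33.0
```

```bash
python3 -m crank '[{"dp":[-0.0114,0.0723,0],"delta_rot":[0,0,0],"fingers":0},{"dp":[-0.0114,0.0723,0],"delta_rot":[0,0,0],"fingers":0},{"dp":[-0.0114,0.0723,0],"delta_rot":[0,0,0],"fingers":0},{"dp":[-0.0114,0.0723,0],"delta_rot":[0,0,0],"fingers":0},{"dp":[-0.0114,0.0723,0],"delta_rot":[0,0,0],"fingers":0},{"dp":[-0.0114,0.0723,0],"delta_rot":[0,0,0],"fingers":0},{"dp":[-0.0114,0.0723,0],"delta_rot":[0,0,0],"fingers":0},{"dp":[-0.0114,0.0723,0],"delta_rot":[0,0,0],"fingers":0},{"dp":[-0.0114,0.0723,0],"delta_rot":[0,0,0],"fingers":0},{"dp":[-0.0114,0.0723,0],"delta_rot":[0,0,0],"fingers":0},{"dp":[-0.0114,0.0723,0],"delta_rot":[0,0,0],"fingers":0},{"dp":[-0.0114,0.0723,0],"delta_rot":[0,0,0],"fingers":0}]'; python3 -m crank '[{"dp":[0,0,0],"delta_rot":[0,0,0],"fingers":0},{"dp":[0,0,0],"delta_rot":[0,0,0],"fingers":0},{"dp":[0,0,0],"delta_rot":[0,0,0],"fingers":0},{"dp":[0,0,0],"delta_rot":[0,0,0],"fingers":0}]'
python3 - <<'E'
from h import *
p,d=manip.snapshot("side")
u,v=proj("side",[.616,.128,.12])[0].astype(int)
P=cloud("side",d,u-30,v-30,u+30,v+30); k=(np.abs(P[:,0]-.615)<.045)&(np.abs(P[:,1]-.128)<.045)
for lo in np.arange(.084,.15,.008):
    q=P[k&(P[:,2]>=lo)&(P[:,2]<lo+.008)]
    if len(q): print(lo.round(3),len(q),q.min(0).round(3),q.max(0).round(3),q.mean(0).round(3))
E
```

```text
t: 14.93
tcp_pos: [0.6146, 0.1311, 0.1854]
tool_rot: [0.0, 1.0, -0.0, -0.002]
force: [0.5, -0.2, -0.7]
finger_gap: 0.724
gripper_force: 33.0
t: 15.27
tcp_pos: [0.6151, 0.1282, 0.1862]
tool_rot: [0.001, 1.0, -0.0, -0.001]
force: [-0.7, -1.5, -0.6]
finger_gap: 0.725
gripper_force: 33.0
0.1 22 [0.599 0.109 0.101] [0.623 0.147 0.108] [0.612 0.135 0.106]
0.108 44 [0.591 0.107 0.108] [0.625 0.151 0.116] [0.609 0.138 0.112]
0.116 77 [0.581 0.09  0.116] [0.633 0.158 0.124] [0.605 0.131 0.12 ]
0.124 108 [0.581 0.083 0.124] [0.637 0.161 0.132] [0.602 0.125 0.128]
0.132 48 [0.601 0.083 0.132] [0.625 0.161 0.14 ] [0.612 0.124 0.135]
0.14 40 [0.602 0.083 0.14 ] [0.621 0.161 0.148] [0.61  0.123 0.144]
0.148 39 [0.601 0.083 0.148] [0.62  0.162 0.156] [0.61  0.13  0.152]
```

```bash
python3 -m crank '[{"dp":[-0.003,0,0.04],"delta_rot":[0,0,0],"fingers":0},{"dp":[0,0,0.04],"delta_rot":[0,0,0],"fingers":0},{"dp":[0,0,0.035],"delta_rot":[0,0,0],"fingers":0},{"dp":[0,0,0.02],"delta_rot":[0,0,0],"fingers":0},{"dp":[0,0,0.014],"delta_rot":[0,0,0],"fingers":0},{"dp":[0,0,0],"delta_rot":[0,0,0],"fingers":0},{"dp":[0,0,0],"delta_rot":[0,0,0],"fingers":0}]'; python3 -m crank '[{"dp":[0,0,0.004],"delta_rot":[0,0,0],"fingers":0},{"dp":[0,0,0],"delta_rot":[0,0,0],"fingers":0},{"dp":[0,0,0],"delta_rot":[0,0,0],"fingers":0}]'
```

```text
t: 15.9
tcp_pos: [0.6174, 0.1289, 0.1126]
tool_rot: [0.0, 1.0, -0.0, 0.0]
force: [-0.2, -0.1, -0.6]
finger_gap: 0.719
gripper_force: 33.0
t: 16.15
tcp_pos: [0.6176, 0.1295, 0.1113]
tool_rot: [-0.0, 1.0, 0.0, 0.001]
force: [-0.6, -0.2, -0.7]
finger_gap: 0.721
gripper_force: 33.0
```

```bash
python3 -m crank '[{"dp":[0,0,0.005],"delta_rot":[0,0,0],"fingers":0},{"dp":[0,0,0],"delta_rot":[0,0,0],"fingers":0},{"dp":[0,0,0],"delta_rot":[0,0,0],"fingers":0}]'; python3 -m crank '[{"dp":[0,0,0.003],"delta_rot":[0,0,0],"fingers":0},{"dp":[0,0,0],"delta_rot":[0,0,0],"fingers":0},{"dp":[0,0,0],"delta_rot":[0,0,0],"fingers":0}]'
```

```text
t: 16.4
tcp_pos: [0.6171, 0.1295, 0.108]
tool_rot: [-0.0, 1.0, -0.0, -0.0]
force: [0.3, -0.2, 0.2]
finger_gap: 0.717
gripper_force: 33.0
t: 16.65
tcp_pos: [0.6173, 0.1295, 0.1075]
tool_rot: [-0.0, 1.0, 0.0, 0.0]
force: [-1.9, 0.1, 5.0]
finger_gap: 0.718
gripper_force: 33.5
```

```bash
python3 -m crank '[{"dp":[0,0,0],"delta_rot":[0,0,0],"fingers":1},{"dp":[0,0,0],"delta_rot":[0,0,0],"fingers":1},{"dp":[0,0,0],"delta_rot":[0,0,0],"fingers":1},{"dp":[0,0,-0.03],"delta_rot":[0,0,0],"fingers":1},{"dp":[0,0,-0.05],"delta_rot":[0,0,0],"fingers":1},{"dp":[0,0,-0.05],"delta_rot":[0,0,0],"fingers":1},{"dp":[0,0,-0.05],"delta_rot":[0,0,0],"fingers":1},{"dp":[0,0,0],"delta_rot":[0,0,0],"fingers":1},{"dp":[0,0,0],"delta_rot":[0,0,0],"fingers":1}]'
python3 - <<'E'
from h import *
p,d=manip.snapshot("side")
for q,a,b in(((.441,-.311),.018,.04),((.616,.127),.042,.062),((.45,.047),.022,.042)):print(np.round(ring("side",d,q,a,b),4))
E
```

```text
t: 17.4
tcp_pos: [0.618, 0.1295, 0.198]
tool_rot: [-0.0, 1.0, 0.0, 0.002]
force: [-0.4, 0.3, 0.1]
finger_gap: 1.001
gripper_force: 0.0
[ 4.396e-01 -3.124e-01  3.080e-02  4.398e-01 -3.124e-01  2.600e-02
  2.950e-02  4.340e+02]
[6.139e-01 1.278e-01 3.110e-02 6.135e-01 1.283e-01 4.870e-02 5.200e-02
 1.690e+02]
[4.510e-01 4.660e-02 2.980e-02 4.518e-01 4.720e-02 2.660e-02 3.830e-02
 2.970e+02]
```

```bash
python3 -m crank '[{"dp":[0.0254,-0.0628,0],"delta_rot":[0,0,0],"fingers":1},{"dp":[0.0254,-0.0628,0],"delta_rot":[0,0,0],"fingers":1},{"dp":[0.0254,-0.0628,0],"delta_rot":[0,0,0],"fingers":1},{"dp":[0.0254,-0.0628,0],"delta_rot":[0,0,0],"fingers":1},{"dp":[0.0254,-0.0628,0],"delta_rot":[0,0,0],"fingers":1},{"dp":[0.0254,-0.0628,0],"delta_rot":[0,0,0],"fingers":1},{"dp":[0.0254,-0.0628,0],"delta_rot":[0,0,0],"fingers":1},{"dp":[0.0254,-0.0628,0],"delta_rot":[0,0,0],"fingers":1},{"dp":[0.0254,-0.0628,0],"delta_rot":[0,0,0],"fingers":1},{"dp":[0.0254,-0.0628,0],"delta_rot":[0,0,0],"fingers":1},{"dp":[0.0254,-0.0628,0],"delta_rot":[0,0,0],"fingers":1},{"dp":[0.0254,-0.0628,0],"delta_rot":[0,0,0],"fingers":1}]'; python3 -m crank '[{"dp":[0.0254,-0.0628,0],"delta_rot":[0,0,0],"fingers":1},{"dp":[0.0254,-0.0628,0],"delta_rot":[0,0,0],"fingers":1},{"dp":[0,0,0],"delta_rot":[0,0,0],"fingers":1},{"dp":[0,0,0],"delta_rot":[0,0,0],"fingers":1},{"dp":[0,0,0],"delta_rot":[0,0,0],"fingers":1},{"dp":[0,0,0],"delta_rot":[0,0,0],"fingers":1}]'
python3 - <<'E'
from h import *
p,d=manip.snapshot("side")
for q,a,b in(((.441,-.311),.018,.04),((.616,.127),.042,.062)):print(np.round(ring("side",d,q,a,b),4))
E
```

```text
t: 18.45
tcp_pos: [0.4631, -0.2481, 0.1948]
tool_rot: [0.0, 1.0, 0.001, -0.001]
force: [0.7, 0.1, 0.7]
finger_gap: 1.001
gripper_force: 0.0
t: 18.95
tcp_pos: [0.4391, -0.3086, 0.1956]
tool_rot: [-0.0, 1.0, 0.001, -0.001]
force: [-0.2, 0.4, 1.0]
finger_gap: 1.002
gripper_force: 0.0
[ 4.398e-01 -3.122e-01  3.090e-02  4.399e-01 -3.123e-01  2.600e-02
  2.950e-02  4.240e+02]Traceback (most recent call last):
  File "<stdin>", line 3, in <module>
    return _wrapfunc(a, 'round', decimals=decimals, out=out)
    return _wrapit(obj, method, *args, **kwds)
    result = getattr(arr, method)(*args, **kwds)
TypeError: unsupported operand type(s) for *: 'NoneType' and 'float'
```

```bash
python3 -m crank '[{"dp":[-0.003,-0.0034,0.04],"delta_rot":[0,0,0],"fingers":1},{"dp":[0,0,0.04],"delta_rot":[0,0,0],"fingers":1},{"dp":[0,0,0.04],"delta_rot":[0,0,0],"fingers":1},{"dp":[0,0,0.04],"delta_rot":[0,0,0],"fingers":1},{"dp":[0,0,0.036],"delta_rot":[0,0,0],"fingers":1},{"dp":[0,0,0.02],"delta_rot":[0,0,0],"fingers":1},{"dp":[0,0,0.015],"delta_rot":[0,0,0],"fingers":1},{"dp":[0,0,0],"delta_rot":[0,0,0],"fingers":1}]';  python3 -m crank '[{"dp":[0,0,0],"delta_rot":[0,0,0],"fingers":0},{"dp":[0,0,0],"delta_rot":[0,0,0],"fingers":0},{"dp":[0,0,0],"delta_rot":[0,0,0],"fingers":0},{"dp":[0,0,0],"delta_rot":[0,0,0],"fingers":0},{"dp":[0,0,0],"delta_rot":[0,0,0],"fingers":0}]' 30; python3 -m crank '[{"dp":[0,0,-0.02],"delta_rot":[0,0,0],"fingers":0},{"dp":[0,0,-0.04],"delta_rot":[0,0,0],"fingers":0},{"dp":[0,0,-0.05],"delta_rot":[0,0,0],"fingers":0},{"dp":[0,0,-0.05],"delta_rot":[0,0,0],"fingers":0},{"dp":[0,0,-0.06],"delta_rot":[0,0,0],"fingers":0},{"dp":[0,0,-0.02],"delta_rot":[0,0,0],"fingers":0},{"dp":[0,0,0],"delta_rot":[0,0,0],"fingers":0},{"dp":[0,0,0],"delta_rot":[0,0,0],"fingers":0}]'
python3 - <<'E'
from h import *
p,d=manip.snapshot("top")
for z in(.03,.044): print(ring("top",d,(.616,.127),z,z+.018))
E
```

```text
t: 19.67
tcp_pos: [0.4408, -0.3107, 0.0799]
tool_rot: [-0.001, 1.0, 0.001, -0.001]
force: [0.4, -0.1, -0.7]
finger_gap: 1.004
gripper_force: 0.0
t: 20.08
tcp_pos: [0.4413, -0.3121, 0.0823]
tool_rot: [0.0, 1.0, -0.001, 0.001]
force: [0.7, 0.5, 6.7]
finger_gap: 0.721
gripper_force: 33.0
t: 20.75
tcp_pos: [0.4407, -0.3119, 0.2014]
tool_rot: [0.0, 1.0, -0.0, 0.0]
force: [0.4, 0.5, -0.8]
finger_gap: 0.725
gripper_force: 33.2
[6.15723039e-01 1.29635091e-01 2.99740103e-02 6.15592590e-01
 1.29125458e-01 3.82968883e-02 4.72255457e-02 2.40000000e+02]
[6.15534207e-01 1.31360945e-01 3.03766576e-02 6.15571594e-01
 1.31000168e-01 4.99208081e-02 5.41669360e-02 1.46000000e+02]
```

```bash
python3 -m crank '[{"dp":[-0.025,0.063,0],"delta_rot":[0,0,0],"fingers":0},{"dp":[-0.025,0.063,0],"delta_rot":[0,0,0],"fingers":0},{"dp":[-0.025,0.063,0],"delta_rot":[0,0,0],"fingers":0},{"dp":[-0.025,0.063,0],"delta_rot":[0,0,0],"fingers":0},{"dp":[-0.025,0.063,0],"delta_rot":[0,0,0],"fingers":0},{"dp":[-0.025,0.063,0],"delta_rot":[0,0,0],"fingers":0},{"dp":[-0.025,0.063,0],"delta_rot":[0,0,0],"fingers":0},{"dp":[-0.025,0.063,0],"delta_rot":[0,0,0],"fingers":0},{"dp":[-0.025,0.063,0],"delta_rot":[0,0,0],"fingers":0},{"dp":[-0.025,0.063,0],"delta_rot":[0,0,0],"fingers":0},{"dp":[-0.025,0.063,0],"delta_rot":[0,0,0],"fingers":0},{"dp":[-0.025,0.063,0],"delta_rot":[0,0,0],"fingers":0}]'; python3 -m crank '[{"dp":[-0.025,0.063,0],"delta_rot":[0,0,0],"fingers":0},{"dp":[-0.025,0.063,0],"delta_rot":[0,0,0],"fingers":0},{"dp":[0,0,0],"delta_rot":[0,0,0],"fingers":0},{"dp":[0,0,0],"delta_rot":[0,0,0],"fingers":0},{"dp":[0,0,0],"delta_rot":[0,0,0],"fingers":0},{"dp":[0,0,0],"delta_rot":[0,0,0],"fingers":0}]'
python3 - <<'E'
from h import *
p,d=manip.snapshot("side")
print(np.round(ring("side",d,(.616,.127),.042,.062),4))
u,v=proj("side",[.616,.128,.13])[0].astype(int)
P=cloud("side",d,u-30,v-30,u+30,v+30); k=(np.abs(P[:,0]-.615)<.045)&(np.abs(P[:,1]-.128)<.045)
for lo in np.arange(.1,.15,.008):
    q=P[k&(P[:,2]>=lo)&(P[:,2]<lo+.008)]
    if len(q): print(lo.round(3),len(q),q.min(0).round(3),q.max(0).round(3),q.mean(0).round(3))
E
```

```text
t: 21.8
tcp_pos: [0.5901, 0.0678, 0.1985]
tool_rot: [-0.0, 1.0, 0.0, -0.002]
force: [0.0, -0.3, -0.1]
finger_gap: 0.724
gripper_force: 33.2
t: 22.3
tcp_pos: [0.6148, 0.1281, 0.1996]
tool_rot: [0.001, 1.0, -0.0, -0.002]
force: [-0.6, -1.1, 0.3]
finger_gap: 0.727
gripper_force: 33.3
[6.137e-01 1.283e-01 3.190e-02 6.134e-01 1.290e-01 4.860e-02 5.200e-02
 1.710e+02]
0.116 25 [0.595 0.107 0.117] [0.622 0.147 0.124] [0.611 0.133 0.121]
0.124 43 [0.592 0.106 0.124] [0.624 0.157 0.132] [0.61  0.141 0.128]
0.132 86 [0.582 0.086 0.132] [0.637 0.157 0.14 ] [0.605 0.126 0.136]
0.14 107 [0.582 0.083 0.14 ] [0.639 0.164 0.148] [0.604 0.126 0.143]
0.148 41 [0.601 0.083 0.148] [0.622 0.161 0.156] [0.61  0.127 0.152]
```

```bash
python3 -m crank '[{"dp":[-0.001,0.001,0.04],"delta_rot":[0,0,0],"fingers":0},{"dp":[0,0,0.04],"delta_rot":[0,0,0],"fingers":0},{"dp":[0,0,0.035],"delta_rot":[0,0,0],"fingers":0},{"dp":[0,0,0.022],"delta_rot":[0,0,0],"fingers":0},{"dp":[0,0,0.016],"delta_rot":[0,0,0],"fingers":0},{"dp":[0,0,0],"delta_rot":[0,0,0],"fingers":0},{"dp":[0,0,0],"delta_rot":[0,0,0],"fingers":0}]'; python3 -m crank '[{"dp":[0,0,0.006],"delta_rot":[0,0,0],"fingers":0},{"dp":[0,0,0],"delta_rot":[0,0,0],"fingers":0},{"dp":[0,0,0],"delta_rot":[0,0,0],"fingers":0}]'
```

```text
t: 22.93
tcp_pos: [0.6165, 0.1291, 0.1245]
tool_rot: [0.0, 1.0, -0.0, -0.0]
force: [0.5, 0.1, -0.6]
finger_gap: 0.727
gripper_force: 33.3
t: 23.18
tcp_pos: [0.6167, 0.1297, 0.1222]
tool_rot: [0.0, 1.0, 0.0, 0.001]
force: [0.9, 0.2, -1.0]
finger_gap: 0.726
gripper_force: 33.3
```

```bash
python3 -m crank '[{"dp":[0,0,0.005],"delta_rot":[0,0,0],"fingers":0},{"dp":[0,0,0],"delta_rot":[0,0,0],"fingers":0},{"dp":[0,0,0],"delta_rot":[0,0,0],"fingers":0}]'; python3 -m crank '[{"dp":[0,0,0.003],"delta_rot":[0,0,0],"fingers":0},{"dp":[0,0,0],"delta_rot":[0,0,0],"fingers":0},{"dp":[0,0,0],"delta_rot":[0,0,0],"fingers":0}]'
```

```text
t: 23.43
tcp_pos: [0.6165, 0.1297, 0.1191]
tool_rot: [-0.0, 1.0, -0.0, 0.0]
force: [0.6, -0.9, -0.3]
finger_gap: 0.728
gripper_force: 33.4
t: 23.68
tcp_pos: [0.6166, 0.1297, 0.1184]
tool_rot: [-0.0, 1.0, -0.0, 0.0]
force: [-1.2, -0.3, 5.7]
finger_gap: 0.732
gripper_force: 33.9
```

```bash
python3 -m crank '[{"dp":[0,0,0],"delta_rot":[0,0,0],"fingers":1},{"dp":[0,0,0],"delta_rot":[0,0,0],"fingers":1},{"dp":[0,0,0],"delta_rot":[0,0,0],"fingers":1},{"dp":[0,0,-0.03],"delta_rot":[0,0,0],"fingers":1},{"dp":[0,0,-0.05],"delta_rot":[0,0,0],"fingers":1},{"dp":[0,0,-0.05],"delta_rot":[0,0,0],"fingers":1},{"dp":[0,0,-0.03],"delta_rot":[0,0,0],"fingers":1}]'; python3 -m crank '[{"dp":[0.0474,-0.0232,0],"delta_rot":[0,0,0],"fingers":0},{"dp":[0.0474,-0.0232,0],"delta_rot":[0,0,0],"fingers":0},{"dp":[0.0474,-0.0232,0],"delta_rot":[0,0,0],"fingers":0},{"dp":[0.0474,-0.0232,0],"delta_rot":[0,0,0],"fingers":0},{"dp":[0.0474,-0.0232,0],"delta_rot":[0,0,0],"fingers":0},{"dp":[0.0474,-0.0232,0],"delta_rot":[0,0,0],"fingers":0},{"dp":[0.0474,-0.0232,0],"delta_rot":[0,0,0],"fingers":0},{"dp":[0,0,0],"delta_rot":[0,0,0],"fingers":0},{"dp":[0,0,0],"delta_rot":[0,0,0],"fingers":0},{"dp":[0,0,0],"delta_rot":[0,0,0],"fingers":0}]'
python3 - <<'E'
from h import *
for n in("side","top"):
  p,d=manip.snapshot(n)
  for q,a,b in(((.616,.127),.054,.072),((.45,.047),.022,.042),((.45,.047),.045,.07)):
    r=ring(n,d,q,a,b); print(n,r if r is None else r.round(4))
  if n=="side": cv2.imwrite("pics/s6.png",cv2.resize(p[150:400,200:440],None,fx=2.4,fy=2.4,interpolation=cv2.INTER_CUBIC)[:,:,::-1])
E
```

```text
t: 24.27
tcp_pos: [0.6172, 0.1297, 0.1994]
tool_rot: [0.0, 1.0, 0.0, 0.001]
force: [-0.2, -0.4, 0.1]
finger_gap: 0.998
gripper_force: 0.0
t: 25.1
tcp_pos: [0.4516, 0.0483, 0.1977]
tool_rot: [0.0, 1.0, -0.0, 0.001]
force: [-0.2, 0.8, 0.4]
finger_gap: 0.499
gripper_force: 0.0
side [6.140e-01 1.282e-01 3.120e-02 6.126e-01 1.283e-01 6.010e-02 6.430e-02
 1.740e+02]
side [4.509e-01 4.600e-02 2.950e-02 4.518e-01 4.610e-02 2.680e-02 3.650e-02
 2.920e+02]
side [4.504e-01 4.670e-02 1.200e-02 4.505e-01 4.680e-02 4.970e-02 5.190e-02
 6.500e+01]
top [6.160e-01 1.317e-01 3.040e-02 6.160e-01 1.321e-01 6.170e-02 6.530e-02
 1.680e+02]
top None
top None
```

View pics/s6.png

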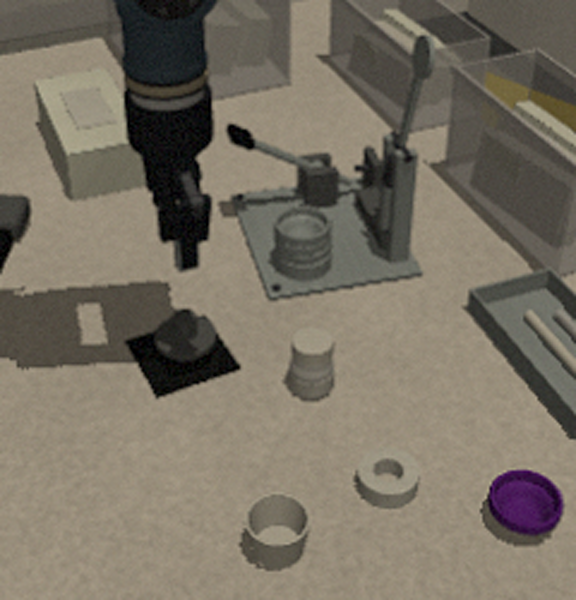

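The picture shows three covers nested squarely in the well (crop (303,243)), and the keeper upright on the pad under the gripper. I take the keeper.

```bash
python3 -m crank '[{"dp":[0,0,0.04],"delta_rot":[0,0,0],"fingers":0},{"dp":[0,0,0.04],"delta_rot":[0,0,0],"fingers":0},{"dp":[0,0,0.04],"delta_rot":[0,0,0],"fingers":0},{"dp":[0,0,0.035],"delta_rot":[0,0,0],"fingers":0},{"dp":[0,0,0.023],"delta_rot":[0,0,0],"fingers":0},{"dp":[0,0,0],"delta_rot":[0,0,0],"fingers":0},{"dp":[0,0,0],"delta_rot":[0,0,0],"fingers":-1},{"dp":[0,0,0],"delta_rot":[0,0,0],"fingers":-1},{"dp":[0,0,0],"delta_rot":[0,0,0],"fingers":-1},{"dp":[0,0,0],"delta_rot":[0,0,0],"fingers":-1},{"dp":[0,0,0],"delta_rot":[0,0,0],"fingers":-1},{"dp":[0,0,0],"delta_rot":[0,0,0],"fingers":-1}]' 40;  python3 -m crank '[{"dp":[0,0,-0.02],"delta_rot":[0,0,0],"fingers":-1},{"dp":[0,0,-0.04],"delta_rot":[0,0,0],"fingers":-1},{"dp":[0,0,-0.05],"delta_rot":[0,0,0],"fingers":-1},{"dp":[0,0,-0.05],"delta_rot":[0,0,0],"fingers":-1},{"dp":[0,0,-0.04],"delta_rot":[0,0,0],"fingers":-1},{"dp":[0,0,0],"delta_rot":[0,0,0],"fingers":-1},{"dp":[0,0,0],"delta_rot":[0,0,0],"fingers":-1}]'
```

```text
t: 26.2
tcp_pos: [0.4507, 0.0484, 0.109]
tool_rot: [0.0, 1.0, -0.0, 0.0]
force: [-0.5, -0.1, -1.8]
finger_gap: 0.259
gripper_force: 39.2
t: 26.78
tcp_pos: [0.4508, 0.0484, 0.2095]
tool_rot: [0.0, 1.0, -0.0, 0.002]
force: [0.3, -0.3, -1.5]
finger_gap: 0.263
gripper_force: 39.4
```

```bash
python3 -m crank '[{"dp":[-0.0473,0.0232,0],"delta_rot":[0,0,0],"fingers":-1},{"dp":[-0.0473,0.0232,0],"delta_rot":[0,0,0],"fingers":-1},{"dp":[-0.0473,0.0232,0],"delta_rot":[0,0,0],"fingers":-1},{"dp":[-0.0473,0.0232,0],"delta_rot":[0,0,0],"fingers":-1},{"dp":[-0.0473,0.0232,0],"delta_rot":[0,0,0],"fingers":-1},{"dp":[-0.0473,0.0232,0],"delta_rot":[0,0,0],"fingers":-1},{"dp":[-0.0473,0.0232,0],"delta_rot":[0,0,0],"fingers":-1},{"dp":[0,0,0],"delta_rot":[0,0,0],"fingers":-1},{"dp":[0,0,0],"delta_rot":[0,0,0],"fingers":-1},{"dp":[0,0,0],"delta_rot":[0,0,0],"fingers":-1},{"dp":[0,0,0],"delta_rot":[0,0,0],"fingers":-1}]'
python3 - <<'E'
from h import *
p,d=manip.snapshot("side")
r=ring("side",d,(.616,.127),.054,.072); print(r.round(4))
r=ring("side",d,(.616,.13),.116,.136); print(r.round(4))
u,v=proj("side",[.616,.128,.1])[0].astype(int)
cv2.imwrite("pics/s7.png",cv2.resize(np.uint8(np.clip(p[v-50:v+50,u-50:u+50]*1.6,0,255)),None,fx=5,fy=5,interpolation=cv2.INTER_CUBIC)[:,:,::-1])
E
```

```text
t: 27.7
tcp_pos: [0.6142, 0.1292, 0.2071]
tool_rot: [0.0, 1.0, -0.0, -0.002]
force: [-0.6, 0.6, -1.3]
finger_gap: 0.258
gripper_force: 39.4
[6.143e-01 1.281e-01 3.110e-02 6.160e-01 1.276e-01 6.030e-02 6.400e-02
 1.770e+02]
[6.126e-01 1.269e-01 3.100e-02 6.135e-01 1.258e-01 1.243e-01 1.280e-01
 2.380e+02]
```

View pics/s7.png

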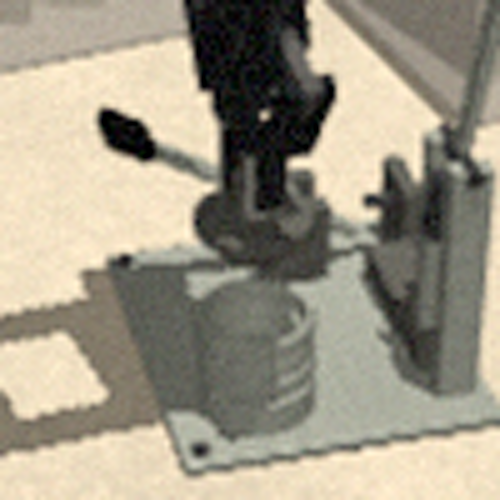

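The keeper hangs above the stack (crop (265,225) over (258,350)), perhaps slightly tilted. I lower it gently.

```bash
python3 -m crank '[{"dp":[-0.003,0.001,0.03],"delta_rot":[0,0,0],"fingers":-1},{"dp":[0,0,0.03],"delta_rot":[0,0,0],"fingers":-1},{"dp":[0,0,0.02],"delta_rot":[0,0,0],"fingers":-1},{"dp":[0,0,0.014],"delta_rot":[0,0,0],"fingers":-1},{"dp":[0,0,0],"delta_rot":[0,0,0],"fingers":-1},{"dp":[0,0,0],"delta_rot":[0,0,0],"fingers":-1}]'; python3 -m crank '[{"dp":[0,0,0.004],"delta_rot":[0,0,0],"fingers":-1},{"dp":[0,0,0],"delta_rot":[0,0,0],"fingers":-1},{"dp":[0,0,0],"delta_rot":[0,0,0],"fingers":-1}]'
```

```text
t: 28.25
tcp_pos: [0.6172, 0.13, 0.1613]
tool_rot: [0.0, 1.0, -0.0, -0.0]
force: [0.5, 0.2, -1.6]
finger_gap: 0.258
gripper_force: 39.4
t: 28.5
tcp_pos: [0.6178, 0.1302, 0.1601]
tool_rot: [0.0, 1.0, 0.0, 0.001]
force: [0.6, -1.0, -0.5]
finger_gap: 0.264
gripper_force: 39.4
```

```bash
python3 -m crank '[{"dp":[0,0,0.005],"delta_rot":[0,0,0],"fingers":-1},{"dp":[0,0,0],"delta_rot":[0,0,0],"fingers":-1},{"dp":[0,0,0],"delta_rot":[0,0,0],"fingers":-1}]'; python3 -m crank '[{"dp":[0,0,0.004],"delta_rot":[0,0,0],"fingers":-1},{"dp":[0,0,0],"delta_rot":[0,0,0],"fingers":-1},{"dp":[0,0,0],"delta_rot":[0,0,0],"fingers":-1}]'
```

```text
t: 28.75
tcp_pos: [0.6175, 0.1301, 0.157]
tool_rot: [0.0, 1.0, -0.0, -0.0]
force: [0.2, -0.2, -0.6]
finger_gap: 0.259
gripper_force: 39.4
t: 29.0
tcp_pos: [0.6174, 0.1301, 0.1549]
tool_rot: [0.0, 1.0, -0.0, -0.0]
force: [-0.6, 0.2, -0.9]
finger_gap: 0.259
gripper_force: 39.4
```

```bash
python3 -m crank '[{"dp":[0,0,0.004],"delta_rot":[0,0,0],"fingers":-1},{"dp":[0,0,0],"delta_rot":[0,0,0],"fingers":-1},{"dp":[0,0,0],"delta_rot":[0,0,0],"fingers":-1}]'
```

```text
t: 29.25
tcp_pos: [0.6178, 0.1301, 0.1538]
tool_rot: [0.0, 1.0, 0.0, 0.001]
force: [-1.9, -0.4, 3.2]
finger_gap: 0.257
gripper_force: 39.8
```

```bash
python3 -m crank '[{"dp":[0,0,0],"delta_rot":[0,0,0],"fingers":0},{"dp":[0,0,0],"delta_rot":[0,0,0],"fingers":0},{"dp":[0,0,0],"delta_rot":[0,0,0],"fingers":0},{"dp":[0,0,-0.02],"delta_rot":[0,0,0],"fingers":0},{"dp":[0,0,-0.05],"delta_rot":[0,0,0],"fingers":0},{"dp":[0,0,-0.05],"delta_rot":[0,0,0],"fingers":0},{"dp":[0,0,-0.05],"delta_rot":[0,0,0],"fingers":-1},{"dp":[0.015,0.061,0],"delta_rot":[0,0,0],"fingers":-1},{"dp":[0.015,0.061,0],"delta_rot":[0,0,0],"fingers":-1},{"dp":[0.015,0.061,0],"delta_rot":[0,0,0],"fingers":-1},{"dp":[0.015,0.061,0],"delta_rot":[0,0,0],"fingers":-1},{"dp":[0,0,0],"delta_rot":[0,0,0],"fingers":-1}]'; python3 -m crank '[{"dp":[0,0,0],"delta_rot":[0,0,0],"fingers":-1},{"dp":[0,0,0],"delta_rot":[0,0,0],"fingers":-1},{"dp":[0,0,0],"delta_rot":[0,0,0],"fingers":-1}]'
python3 - <<'E'
from h import *
p,d=manip.snapshot("side")
u,v=proj("side",[.616,.128,.1])[0].astype(int)
r=ring("side",d,(.616,.127),.062,.079); print(r.round(4))
r=ring("side",d,(.616,.127),.082,.11); print(r.round(4))
P=cloud("side",d,u-40,v-40,u+40,v+40); q=P[(np.hypot(P[:,0]-.615,P[:,1]-.128)<.034)&(np.hypot(P[:,0]-.615,P[:,1]-.128)>.016)&(P[:,2]>.068)&(P[:,2]<.08)]
A=np.c_[q[:,:2],np.ones(len(q))]; s=np.linalg.lstsq(A,q[:,2],rcond=None)[0]; print('tilt',s[:2],len(q))
m=(p.max(2)<45)[180:230,270:320]; ys,xs=np.nonzero(m)
cv2.imwrite("pics/s8.png",cv2.resize(np.uint8(np.clip(p[v-60:v+50,u-60:u+50]*1.6,0,255)),None,fx=5,fy=5,interpolation=cv2.INTER_CUBIC)[:,:,::-1])
E
```

```text
t: 30.25
tcp_pos: [0.5856, 0.2573, 0.2388]
tool_rot: [-0.002, 1.0, 0.001, -0.0]
force: [-0.8, 0.4, -0.1]
finger_gap: 0.002
gripper_force: 0.0
t: 30.5
tcp_pos: [0.5879, 0.2511, 0.2382]
tool_rot: [0.001, 1.0, -0.0, 0.0]
force: [0.3, -0.2, 0.0]
finger_gap: 0.002
gripper_force: 0.0
[6.156e-01 1.275e-01 3.130e-02 6.151e-01 1.274e-01 7.040e-02 7.360e-02
 2.660e+02]
[6.165e-01 1.281e-01 1.230e-02 6.164e-01 1.281e-01 9.340e-02 9.680e-02
 7.200e+01]
tilt [ 0.00486972 -0.00558213] 172
```

View pics/s8.png

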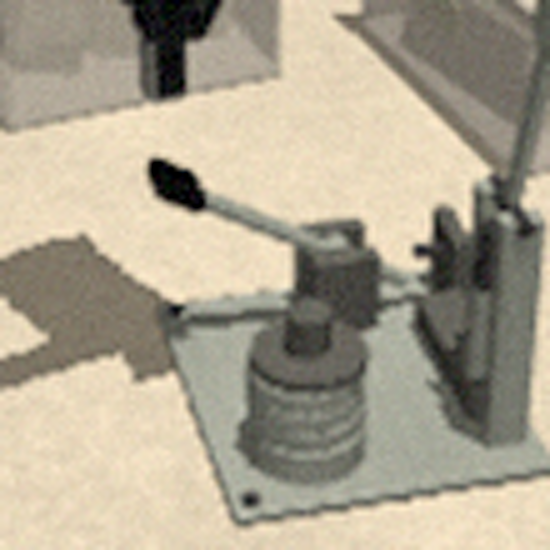

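The keeper sits level on the stack (crop (307,345), tilt about 0.007 rad, knob top 0.097). The closed fingers hang above the black lever pad (175,182). I press down along the pad's arc.

```bash
python3 -m crank '[{"dp":[0,0,0.03],"delta_rot":[0,0,0],"fingers":-1},{"dp":[0,0,0.03],"delta_rot":[0,0,0],"fingers":-1},{"dp":[0,0,0.03],"delta_rot":[0,0,0],"fingers":-1},{"dp":[0,0,0.015],"delta_rot":[0,0,0],"fingers":-1},{"dp":[0,0,0],"delta_rot":[0,0,0],"fingers":-1},{"dp":[0,0,0],"delta_rot":[0,0,0],"fingers":-1}]';python3 -m crank '[{"dp":[0.007,0.001,0.012],"delta_rot":[0,0,0],"fingers":-1},{"dp":[0.007,0.001,0.012],"delta_rot":[0,0,0],"fingers":-1},{"dp":[0.005,0.001,0.012],"delta_rot":[0,0,0],"fingers":-1},{"dp":[0.005,0.001,0.012],"delta_rot":[0,0,0],"fingers":-1},{"dp":[0,0,0],"delta_rot":[0,0,0],"fingers":-1}]'
```

```text
t: 31.05
tcp_pos: [0.5879, 0.2513, 0.1854]
tool_rot: [0.001, 1.0, -0.0, -0.0]
force: [0.7, 0.3, -0.1]
finger_gap: 0.002
gripper_force: 0.1
t: 31.47
tcp_pos: [0.5753, 0.2543, 0.1609]
tool_rot: [-0.0, 1.0, -0.0, 0.0]
force: [1.1, -0.4, 1.7]
finger_gap: 0.0
gripper_force: 1.0
```

```bash
python3 -m crank '[{"dp":[0.003,0,0.012],"delta_rot":[0,0,0],"fingers":-1},{"dp":[0.003,0,0.012],"delta_rot":[0,0,0],"fingers":-1},{"dp":[0.002,0,0.012],"delta_rot":[0,0,0],"fingers":-1},{"dp":[0.002,0,0.012],"delta_rot":[0,0,0],"fingers":-1},{"dp":[0,0,0],"delta_rot":[0,0,0],"fingers":-1}]';python3 -m crank '[{"dp":[0,0,0.01],"delta_rot":[0,0,0],"fingers":-1},{"dp":[0,0,0.006],"delta_rot":[0,0,0],"fingers":-1},{"dp":[0,0,0],"delta_rot":[0,0,0],"fingers":-1},{"dp":[0,0,0],"delta_rot":[0,0,0],"fingers":-1}]'
```

```text
t: 31.88
tcp_pos: [0.569, 0.254, 0.1358]
tool_rot: [-0.0, 1.0, -0.0, -0.002]
force: [-1.7, -0.5, -1.2]
finger_gap: -0.001
gripper_force: 0.0
t: 32.22
tcp_pos: [0.5704, 0.2542, 0.1305]
tool_rot: [0.0, 1.0, 0.0, -0.0]
force: [-2.1, 0.4, 8.0]
finger_gap: 0.003
gripper_force: 3.7
```

```bash
python3 -m crank '[{"dp":[0,0,-0.02],"delta_rot":[0,0,0],"fingers":-1},{"dp":[0,0,-0.04],"delta_rot":[0,0,0],"fingers":-1},{"dp":[0,0,-0.05],"delta_rot":[0,0,0],"fingers":-1},{"dp":[0,0,-0.05],"delta_rot":[0,0,0],"fingers":-1},{"dp":[0,0,-0.05],"delta_rot":[0,0,0],"fingers":-1},{"dp":[0,0,0],"delta_rot":[0,0,0],"fingers":-1},{"dp":[0,0,0],"delta_rot":[0,0,0],"fingers":-1},{"dp":[0,0,0],"delta_rot":[0,0,0],"fingers":-1},{"dp":[0,0,0],"delta_rot":[0,0,0],"fingers":-1},{"dp":[0,0,0],"delta_rot":[0,0,0],"fingers":-1},{"dp":[0,0,0],"delta_rot":[0,0,0],"fingers":-1},{"dp":[0,0,0],"delta_rot":[0,0,0],"fingers":-1}]'
python3 - <<'E'
from h import *
p,d=manip.snapshot("side")
u,v=proj("side",[.616,.128,.1])[0].astype(int)
print(ring("side",d,(.616,.127),.062,.079).round(4))
m=np.zeros(p.shape[:2],bool); a,b=proj("side",[.571,.2555,.058])[0].astype(int); print(a,b,dep("side",[(a,b)],d),p[b,a])
cv2.imwrite("pics/s9.png",cv2.resize(np.uint8(np.clip(p[v-80:v+70,u-80:u+80]*1.6,0,255)),None,fx=4,fy=4,interpolation=cv2.INTER_CUBIC)[:,:,::-1])
E
```

```text
t: 33.22
tcp_pos: [0.5702, 0.254, 0.2335]
tool_rot: [0.0, 1.0, -0.0, -0.001]
force: [0.1, -0.3, -0.9]
finger_gap: -0.002
gripper_force: 0.0
[6.158e-01 1.282e-01 3.130e-02 6.155e-01 1.282e-01 7.060e-02 7.480e-02
 2.670e+02]
292 223 [[0.57119708 0.25783721 0.05736985]] [0 3 0]
```

View pics/s9.png

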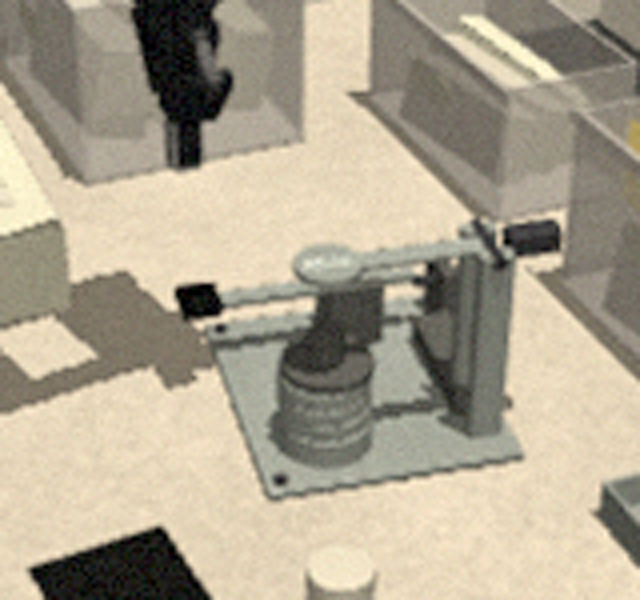

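The lever pad stays down (crop (197,300), z 0.057), the guard lies level over the stack (330,262), and the robot is clear. I hand the job in.

```bash
python3 -c "
from station import manip
print(manip.sign_off())"
```

```text
the job is handed in; nothing more can be done
None
```

Job handed in: the three covers found are nested dome-down in the well, the keeper sits level on top, and the lever is latched down by itself with the guard over the stack. The sign-off returned no verdict, so this rests on my last camera check.

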